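Draw out the peg tray

TASK

Two pegs stand in a steel spring clip in one of the two sliding trays of the low wooden rack, and a bronze block stands in front of that tray. Push the block sideways along the counter until the tray's way out is clear, without lifting it, then hook a fingertip behind that tray's front lip and draw the tray straight out to its stop, never pinching the lip. Keep the pegs standing and untouched, do not let the block bump the rack or a tray, and leave the other tray shut and the canister, the peg turner and the cedar offcut as they are.

Things in the scene. Friction and masses are not known exactly. Their poses are not given: they have to be found in the camera images.
- rack: Low open-topped wooden rack fixed to the counter, 222 mm deep, 292 mm wide, 30 mm high, with two equal sliding trays side by side. Origin: middle of its front edge, at counter height. x points away from the robot into the rack (trays slide out along -x), y to the left, z up. The trays' middle lines lie at y = +70 and -70 mm; shut, their front faces are flush with the rack's front edge (x = 0).
- tray_left (a joint): How far the left tray (y = +70 mm of the rack) is drawn out, in m: 0 shut (as it starts), 0.100 at its stop. It slides stiffly (about 2 N plus 4 N per m/s) and stays where it is left. Tray: 116 mm wide, 200 mm long, open on top; underside 11 mm, upper side of the floor 17 mm, tops of the 6 mm side walls 32 mm above the counter.
- tray_right (a joint): The same for the right tray (at y = -70 mm of the rack).
- lip_left (a point): Middle of the top rear edge of the lip across the left tray's front, moving with it; axes as the rack's. The lip is 8 mm thick, 116 mm wide, 11 to 42 mm above the counter, with a 6 mm front board (11 to 35 mm) on the robot's side. Fingers hook its rear side. Behind it is an empty finger space 68 mm long and 104 mm wide, then a 5 mm cross strip, top 27 mm above the counter.
- lip_right (a point): The same on the right tray.
- clip: Steel spring clip on a 60 x 60 x 4 mm plate, holding two dark wooden pegs upright, 30 mm apart; 55 mm high in all, about 200 g. Stands loose in the rear of one of the trays, 135 mm behind the rack's front edge, peg tops 72 mm above the counter, and rides along with the tray. Origin: centre of the plate's underside; x and y roughly as the rack's.
- offcut: Cedar headstock offcut, 80 x 62 x 18 mm, lying loose in the rear part of the other tray. Origin: centre of its underside. To be left alone.
- block: Bronze paperweight block, 50 x 50 mm and 40 mm high, about 0.8 kg, standing loose on the counter 55 to 80 mm (to its centre) in front of the rack's front edge, in the way of the tray with the clip, turned a little. Origin: centre of its underside, z up. It slides when pushed low with some 3 to 10 N.
- canister: Copper screw-top canister, 60 mm across, 66 mm high, standing on the counter beside the rack. Origin: centre of its underside. To be left alone.
- turner: Boxwood peg turner, 102 mm long along its x, up to 32 mm wide, 16 mm high, lying on the counter on the other side of the rack. Origin: on its underside, 46 mm from its round head's end and 56 mm from the handle's end. To be left alone.
There are look-alikes about, which are no part of the job. Of the things that look like the block, take the one that is farthest from the robot's base at the start.

How it is judged:
By the outcome, as a careful person would: the job done as asked, in the order asked, and still so for the second after the job is handed in, with the robot touching nothing.
It also fails if it takes over 48 s, if anything falls off the work surface, if the arm or the gripper's body presses on something with over 40 N, if the wrist force passes 120 N, or if a joint passes its speed limit or range.

ROBOT

A 7-joint arm with a two-finger parallel gripper is mounted at the origin on the work surface. World frame = base frame: x ahead of the robot, y to its left, z up, the work surface at z = 0. Lengths are in m, angles in rad, forces in N, time in s.
With the tool pointing down it reaches from about 0.425 to 0.875 m from the base axis. Payload 8.4 kg.
Tool frame: the origin (TCP) lies midway between the tips of the shut fingers; the grasp point (between the pads) lies robot.grip_depth behind it (robot.grip_depth is the distance from the TCP to the grasp point, in m); x points along the fingers, y is the direction in which the jaws open and shut, and the axes are right-handed (so a half turn about x gives the same grasp; the last joint's range is limited). The gripper opens to 85 mm and grips with 20 to 120 N. Pads are 22 mm wide; open, the fingers measure 114 mm over their backs; the gripper's body (76 mm by 85 mm) begins 54 mm behind the grasp point. The pads swing forward as they close: fully open they stand 13 mm farther back than shut.
Start: joints at [-1.347, 0.333, 0.04, 1.465, -0.013, 1.343, -0.059], TCP at [0.206, 0.616, 0.231] pointing down, gripper open.
Joint ranges: [-2.58, 2.58], [-0.38, 2.09], [-1.3, 1.39], [0.25, 2.4], [-1.5, 4.64], [0.08, 2.09], [-2.65, 2.65]. Speed limits (rad/s): [2.22, 2.22, 2.79, 2.79, 3.14, 3.14, 3.14].

INTERFACE

Orientations are given as a 3x3 rotation matrix whose columns are the frame's x, y, z axes.
In Python, from rig import robot gives the robot as it stands. Calls block until the motion is done:
- robot.goto(position, orientation): joint-space move of the TCP to a pose.
- robot.servo_line(position, rotation=None, max_speed=0.15, max_force=None): straight line of the TCP; rotation=None keeps the orientation; max_speed is the mean speed in m/s. With max_force (N) it stops when the force on the tool has changed by that much, and returns True; else False.
- robot.move_j(angles): joint-space move.
- robot.let_go() and robot.close(): open the fingers fully, or close them until they stop; the grip force is fixed at half the most.
- robot.wait(seconds).
- robot.inverse_kinematics(position, orientation): joint angles nearest the present ones, or None.
- robot.capture(name): name is "side" or "top" or "wrist"; returns a dict with "frame" (420x560x3 uint8, red, green, blue), "intrinsics" (3x3 intrinsics, pixels), "cam_to_world" (4x4, takes a point from camera to world coordinates). Camera axes: x right, y down, z forward; pixel columns grow to the right and rows downward; lengths in m; the calibration is good to about 2 mm. A picture is of the moment at which its call begins. There is no depth.
A pose or a line that the arm cannot do raises robot.MotionError and nothing moves.
- robot.close_job(): hands the job in, once; it reports no verdict.
Trained networks look in the newest picture that a camera, given by its name, has taken for a name from the list of things; names that differ only in an ending like _2 or _b are one class to them, and where a whole thing is asked for, a point or a joint stands for the part that bears it (a point fixed in the world has none). Each returns a list of dicts, best first, with "p" (0 to 1); they miss things now and then, are a little off and sometimes report something else, mostly with a low value. They report only what shows in the picture. A call takes as long as a camera call. They do not tell look-alikes from the thing itself.
- robot.search_frame(camera, thing): "pixel" ([column, row] in pixels, amid what is visible of it).
- robot.tip_of(camera, thing): "pixel" ([column, row] in pixels: a listed point, or the origin of a listed thing).
Readings, each from a call of its own:
- robot.current_clock(): time.
- robot.current_joint_pos(): joint angles.
- robot.current_joint_velocities(): joint speeds.
- robot.current_joint_efforts(): joint torques, N m.
- robot.current_tcp_pos(): TCP position.
- robot.current_orientation(): TCP orientation.
- robot.current_ft_force(): force on the tool from outside, world axes, zero at the start.
- robot.current_wrist_torque(): the same for the moment, N m.
- robot.current_width(): finger opening in m.
Only numpy, scipy, OpenCV 4.12 (cv2) and the standard library are available. Lean on these libraries where they do the work, as an engineer would, in place of code of your own. Each camera call takes 0.05 s, during which the arm holds its last target. There are 200 camera calls.

## Working session

There is one attempt and no reset: what is moved stays moved. The work goes in short steps, each a Python script; the robot and the scene stay as the last script left them, time stands still between calls to the robot, and variables do not carry over. Pictures are saved under pics/ and viewed, about 8 in all and at most 12, crops included, and the job is handed in when it is done.

```bash
ls; mkdir -p pics; cat > h.py <<'E'
from rig import robot
import numpy as np, cv2
def ray(c,px,z):
    K,T=np.array(c["intrinsics"]),np.array(c["cam_to_world"])
    d=T[:3,:3]@np.linalg.solve(K,[px[0],px[1],1.]); o=T[:3,3]
    return o+d*(z-o[2])/d[2]
def proj(c,p):
    K,T=np.array(c["intrinsics"]),np.array(c["cam_to_world"])
    q=K@(T[:3,:3].T@(np.array(p)-T[:3,3])); return q[:2]/q[2]
def save(c,n): cv2.imwrite(f"pics/{n}.png",np.ascontiguousarray(c["frame"][:,:,::-1]))
E
python3 - <<'E'
from h import *
np.set_printoptions(precision=3,suppress=True)
Z=dict(rack=0,lip_left=.042,lip_right=.042,clip=.017,offcut=.017,block=0,canister=0,turner=0)
for n in("top","side"):
    c=robot.capture(n); save(c,n+"0"); print(n,np.array(c["cam_to_world"])[:3,3])
    for t,z in Z.items():
        for r in robot.tip_of(n,t)[:4]: print(t,round(r["p"],2),np.round(r["pixel"]),ray(c,r["pixel"],z))
print(robot.current_clock(),robot.grip_depth,robot.current_orientation())
E
```

```text
pics
top [0.39  0.025 1.302]
rack 0.69 [287. 199.] [ 0.59  -0.008  0.   ]
lip_left 0.66 [261. 184.] [0.62  0.057 0.042]
lip_right 0.59 [316. 198.] [ 0.587 -0.076  0.042]
clip 0.76 [325. 151.] [ 0.711 -0.102  0.017]
offcut 0.76 [270. 139.] [0.741 0.037 0.017]
block 0.94 [312. 233.] [ 0.505 -0.073  0.   ]
block 0.84 [361. 291.] [ 0.363 -0.193  0.   ]
block 0.73 [278. 274.] [0.402 0.013 0.   ]
block 0.7 [318. 282.] [ 0.385 -0.087  0.   ]
canister 0.87 [386. 207.] [ 0.574 -0.257  0.   ]
canister 0.33 [268. 141.] [0.739 0.042 0.   ]
turner 0.65 [186. 150.] [0.713 0.25  0.   ]
side [0.507 0.908 0.729]
rack 0.86 [265. 222.] [ 0.592 -0.007  0.   ]
lip_left 0.8 [250. 224.] [0.619 0.057 0.042]
lip_right 0.61 [267. 190.] [ 0.593 -0.084  0.042]
clip 0.63 [226. 191.] [ 0.702 -0.104  0.017]
offcut 0.94 [203. 228.] [0.731 0.051 0.017]
offcut 0.73 [249. 226.] [0.626 0.032 0.017]
block 0.83 [297. 206.] [ 0.514 -0.081  0.   ]
block 0.64 [351. 187.] [ 0.372 -0.182  0.   ]
block 0.61 [344. 234.] [0.397 0.022 0.   ]
block 0.6 [345. 211.] [ 0.391 -0.071  0.   ]
canister 0.7 [279. 169.] [ 0.572 -0.252  0.   ]
canister 0.19 [268. 222.] [ 0.584 -0.007  0.   ]
turner 0.66 [189. 300.] [0.72  0.261 0.   ]
0.9 0.0187 [[ 0.     0.317  0.948]
 [-0.     0.948 -0.317]
 [-1.    -0.     0.   ]]
```

```bash
python3 - <<'E'
import cv2
a=cv2.imread("pics/top0.png")[90:340,130:440]
cv2.imwrite("pics/top0c.png",cv2.resize(a,None,fx=2.4,fy=2.4,interpolation=cv2.INTER_CUBIC))
E
```

```text
(no output)
```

View pics/top0c.png

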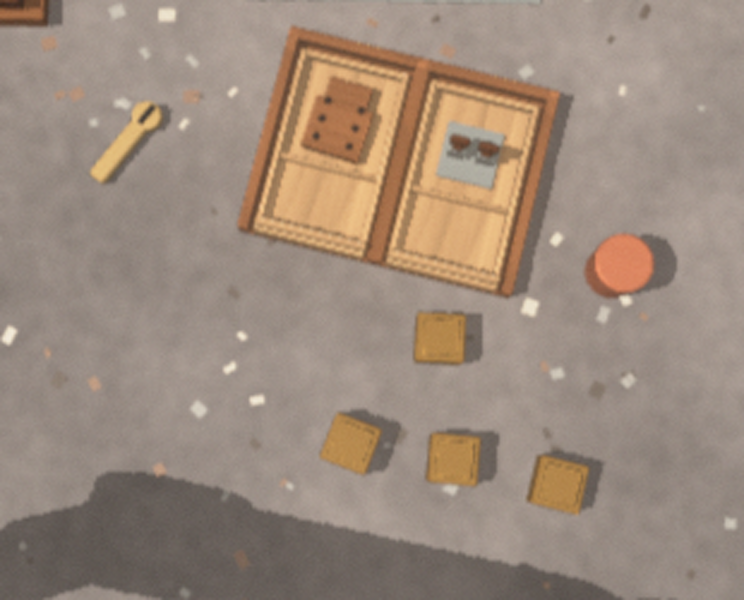

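The top view shows the pegs and clip in the right tray. The target block is at crop (440,338), and three look-alikes stand nearer the robot. The rack's yaw is about -13.5°. I'll push the block right, along rack -y, and take a close look before that.

```bash
cat >> h.py <<'E'
np.set_printoptions(precision=3,suppress=True)
yaw=np.radians(-13.5)
X=np.array([np.cos(yaw),np.sin(yaw),0]); Y=np.array([-X[1],X[0],0]); D=np.array([0,0,-1.])
O=np.array([.591,-.0075,0])
def W(x,y,z): return O+X*x+Y*y+[0,0,z]
def R(p): d=np.asarray(p)-O; return np.array([d@X,d@Y,d[2]])
def ori(y): return np.column_stack([D,y,np.cross(D,y)])
E
python3 - <<'E'
from h import *
for n,y in(("push+",X),("push-",-X),("hook",Y),("hook-",-Y)):
    print(n,[robot.inverse_kinematics(W(*p),ori(y)) for p in((-.062,-.025,.012),(-.06,-.14,.012),(.03,-.07,.025))])
robot.close()
y=X if robot.inverse_kinematics(W(-.062,-.025,.012),ori(X)) is not None else -X
print(robot.current_joint_pos())
robot.goto(W(-.07,-.02,.22),ori(y))
for n in("wrist","top"):
    c=robot.capture(n); save(c,n+"1")
    for t,z in dict(block=0,lip_right=.042,lip_left=.042,rack=0,clip=.017).items():
        for r in robot.tip_of(n,t)[:4]:
            p=ray(c,r["pixel"],z); print(n,t,round(r["p"],2),np.round(r["pixel"]),p,R(p))
print(robot.current_clock(),robot.current_width())
E
```

```text
push+ [array([-0.773,  0.428,  0.857,  2.022, -0.421,  0.875,  0.081]), array([-0.547,  0.402,  0.84 ,  2.042, -0.393,  0.863,  0.279]), array([-0.676,  0.652,  0.987,  1.811, -0.631,  1.032,  0.325])]
push- [array([ 0.851,  0.571, -1.093,  1.947,  0.607,  1.   ,  2.379]), array([-0.8  ,  0.633,  1.219,  2.049, -0.729,  0.986, -2.575]), array([ 0.874,  0.727, -1.098,  1.733,  0.71 ,  1.138,  2.463])]
hook [array([-0.691,  0.393,  0.751,  2.019, -0.352,  0.86 ,  1.591]), array([-0.555,  0.405,  0.85 ,  2.042, -0.4  ,  0.865,  1.856]), array([-0.588,  0.581,  0.848,  1.807, -0.515,  0.99 ,  1.807])]
hook- [array([-0.753,  0.418,  0.831,  2.021, -0.403,  0.871, -1.506]), array([-0.587,  0.422,  0.893,  2.043, -0.43 ,  0.872, -1.259]), array([-0.685,  0.661,  1.002,  1.811, -0.644,  1.037, -1.235])]
[-1.347  0.333  0.04   1.465 -0.013  1.343 -0.058]
wrist block 0.71 [177. 265.] [ 0.386 -0.085  0.   ] [-0.182 -0.123  0.   ]
wrist block 0.67 [164. 168.] [0.406 0.018 0.   ] [-0.186 -0.019  0.   ]
wrist block 0.65 [292. 229.] [ 0.512 -0.073  0.   ] [-0.061 -0.082  0.   ]
wrist lip_right 0.57 [369. 229.] [ 0.583 -0.073  0.042] [ 0.008 -0.066  0.042]
wrist lip_left 0.84 [380.  67.] [0.615 0.06  0.042] [0.008 0.072 0.042]
wrist rack 0.59 [353. 142.] [ 0.589 -0.     0.   ] [-0.003  0.007  0.   ]
top block 0.74 [361. 295.] [ 0.353 -0.192  0.   ] [-0.188 -0.235  0.   ]
top lip_left 0.67 [263. 184.] [0.62  0.052 0.042] [0.014 0.065 0.042]
top clip 0.61 [325. 152.] [ 0.707 -0.102  0.017] [ 0.135 -0.064  0.017]
4.75 4.1240226457294945e-05
```

View pics/wrist1.png

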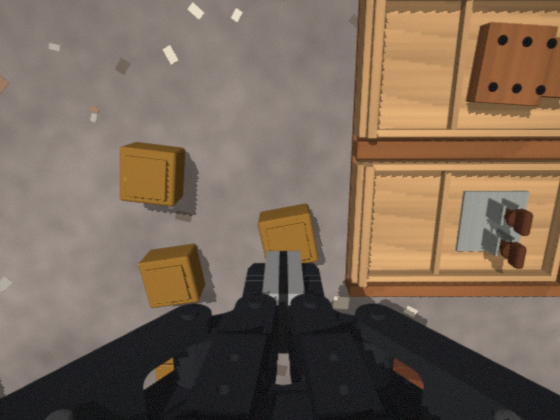

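The block shows at about wrist pixel (290,235), roughly rack (-0.062, -0.083). That agrees with the other cameras. The pusher side is free, so I descend and push.

```bash
python3 - <<'E'
from h import *
robot.goto(W(-.063,-.020,.08),ori(X))
print(robot.servo_line(W(-.063,-.020,.012),max_speed=.08,max_force=10))
print(robot.servo_line(W(-.066,-.138,.012),max_speed=.04,max_force=30), R(robot.current_tcp_pos()),robot.current_ft_force())
robot.servo_line(W(-.065,-.120,.012),max_speed=.06)
robot.servo_line(W(-.065,-.120,.12),max_speed=.15)
robot.goto(W(-.03,-.07,.22),ori(Y))
for n in("wrist","top","side"):
    c=robot.capture(n); save(c,n+"2")
    for t,z in dict(block=0,lip_right=.042,lip_left=.042,clip=.017).items():
        for r in robot.tip_of(n,t)[:4]:
            p=ray(c,r["pixel"],z); print(n,t,round(r["p"],2),np.round(r["pixel"]),R(p))
print(robot.current_clock())
E
```

```text
False
False [-0.066 -0.138  0.012] [0.751 2.375 0.365]
wrist block 0.6 [173. 120.] [-0.077 -0.174  0.   ]
wrist block 0.48 [357. 192.] [-0.008  0.003  0.   ]
wrist lip_right 0.55 [284. 224.] [ 0.011 -0.07   0.042]
wrist lip_left 0.84 [444. 221.] [0.008 0.073 0.042]
top block 0.69 [278. 273.] [-0.186 -0.025  0.   ]
top block 0.67 [360. 288.] [-0.171 -0.23   0.   ]
top lip_right 0.5 [285. 203.] [-0.018  0.002  0.042]
top lip_left 0.76 [258. 184.] [0.01  0.077 0.042]
top lip_left 0.66 [383. 203.] [ 0.042 -0.229  0.042]
side block 0.96 [348. 184.] [-0.162 -0.231  0.   ]
side block 0.87 [310. 191.] [-0.072 -0.165  0.   ]
side block 0.66 [342. 233.] [-0.19  -0.018  0.   ]
side block 0.55 [345. 210.] [-0.178 -0.112  0.   ]
side lip_right 0.73 [268. 192.] [ 0.014 -0.067  0.042]
side lip_left 0.68 [204. 225.] [0.112 0.106 0.042]
side lip_left 0.64 [249. 228.] [0.01  0.082 0.042]
side lip_left 0.52 [226. 194.] [ 0.109 -0.023  0.042]
side clip 0.91 [225. 193.] [ 0.129 -0.058  0.017]
12.8167
```

View pics/wrist2.png

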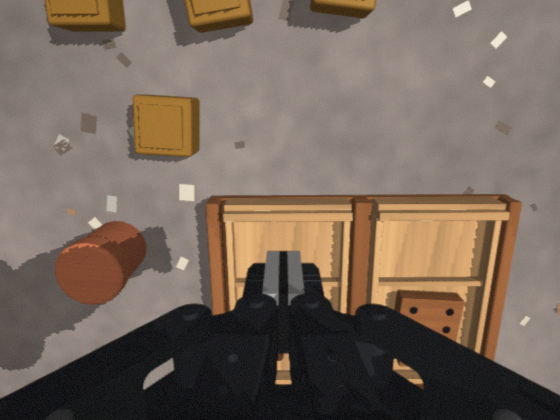

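View pics/side2.png

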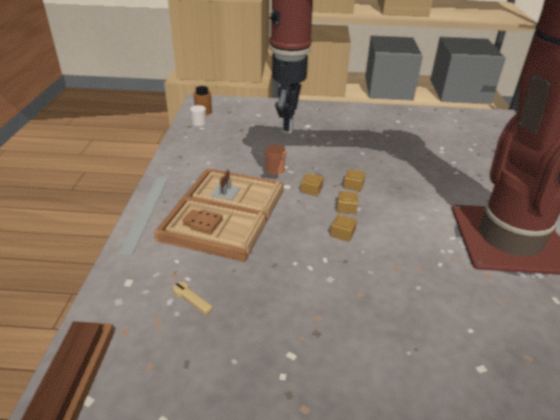

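The block now stands at rack (-0.074, -0.170), wrist pixel (165,125), clear of the tray's path and beyond the rack's side edge. The rack front is level in the image, so the yaw is right. Next I hook the lip.

```bash
python3 - <<'E'
from h import *
robot.goto(W(.045,-.069,.11),ori(Y))
print(robot.servo_line(W(.045,-.069,.026),max_speed=.06,max_force=6))
print(R(robot.current_tcp_pos()))
print(robot.servo_line(W(.000,-.069,.026),max_speed=.035,max_force=14),R(robot.current_tcp_pos()),robot.current_ft_force())
print(robot.servo_line(W(-.085,-.069,.026),max_speed=.035,max_force=14),R(robot.current_tcp_pos()),robot.current_ft_force())
c=robot.capture("wrist"); save(c,"wrist3"); c=robot.capture("side"); save(c,"side3")
for r in robot.tip_of("side","lip_right"): print(r["p"],R(ray(c,r["pixel"],.042)))
print(robot.current_clock())
a=cv2.imread("pics/side3.png")[130:280,140:380]; cv2.imwrite("pics/side3c.png",cv2.resize(a,None,fx=3,fy=3,interpolation=2))
E
```

```text
False
[ 0.045 -0.069  0.026]
False [-0.    -0.069  0.026] [0.591 0.628 0.188]
True [-0.08  -0.069  0.026] [ 1.858 -0.657  0.964]
0.71 [-0.086 -0.067  0.042]
18.625
```

View pics/side3c.png

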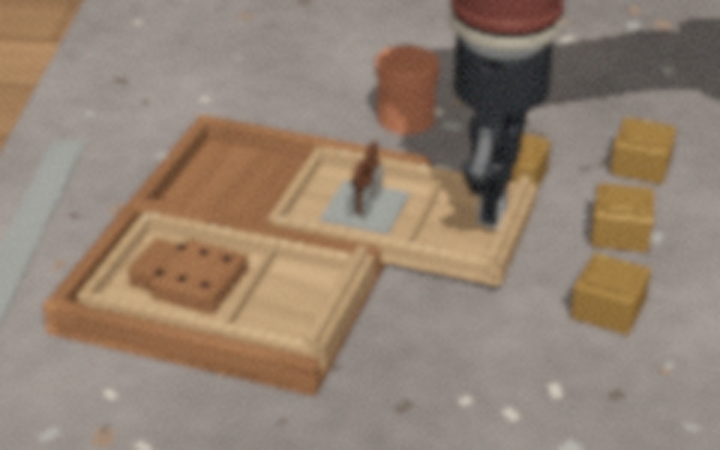

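The picture shows the tray drawn out with its lip near crop (515,235), the pegs standing and the block beside it. I'll pull once more to confirm the stop, then back off.

```bash
python3 - <<'E'
from h import *
print(robot.servo_line(W(-.092,-.069,.026),max_speed=.03,max_force=16),R(robot.current_tcp_pos()),robot.current_ft_force())
robot.servo_line(W(-.055,-.069,.026),max_speed=.06)
robot.servo_line(W(-.055,-.069,.15),max_speed=.12)
robot.goto(W(-.06,-.07,.27),ori(Y))
c=robot.capture("wrist"); save(c,"wrist4")
for n in("wrist","side"):
    c=robot.capture(n)
    for t,z in dict(lip_right=.042,lip_left=.042,block=0,clip=.017,canister=0,turner=0,offcut=.017).items():
        for r in robot.tip_of(n,t)[:2]: print(n,t,round(r["p"],2),R(ray(c,r["pixel"],z)))
print(robot.current_clock())
E
```

```text
True [-0.079 -0.069  0.027] [ 1.733 -0.478  0.862]
wrist lip_right 0.96 [-0.091 -0.069  0.042]
wrist lip_left 0.91 [0.008 0.073 0.042]
wrist block 0.73 [-0.183 -0.124  0.   ]
wrist block 0.68 [-0.073 -0.173  0.   ]
wrist clip 0.84 [ 0.031 -0.068  0.017]
wrist canister 0.85 [ 0.047 -0.242  0.   ]
wrist offcut 0.56 [0.134 0.071 0.017]
wrist offcut 0.15 [ 0.032 -0.066  0.017]
side lip_right 0.66 [-0.084 -0.065  0.042]
side lip_left 0.98 [0.017 0.082 0.042]
side block 0.94 [-0.167 -0.226  0.   ]
side block 0.82 [-0.193 -0.022  0.   ]
side clip 0.87 [ 0.031 -0.067  0.017]
side clip 0.28 [-0.077 -0.151  0.017]
side turner 0.56 [0.064 0.291 0.   ]
side offcut 0.82 [0.129 0.077 0.017]
side offcut 0.33 [0.022 0.048 0.017]
22.0
```

View pics/wrist4.png

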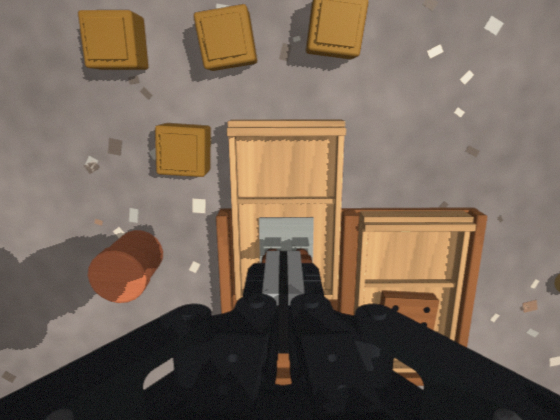

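The tray's lip is at rows 122–137. The left tray's lip is at about row 215 and still shut. The block at (183,150) has a clear gap to the tray. The second pull stopped at the same place, so the tray is at its stop.

```bash
python3 -c "
from h import *
robot.wait(.3); print(robot.current_ft_force()); robot.close_job()"
```

```text
[ 0.411 -0.527 -0.756]
the job is handed in; nothing more can be done
```

The right tray, which holds the clip and pegs, is drawn out to its stop, and the job is handed in at about 22 s on the robot's clock. I pushed the farthest bronze block about 90 mm to the right along the counter with the closed fingers. Then I lowered the shut fingers behind the lip, drew the tray straight out, backed off and lifted clear.

**Last checks:**
- **Tray:** two pulls stopped firmly within 1 mm of each other. The wrist camera puts the right lip 99 mm farther out than the left one.
- **Clip:** it rode along by about 100 mm. The pegs were standing in the side picture taken while the tray was out and the finger still hooked. After the finger lifted clear, the gripper hid them in the wrist picture and I viewed no other.
- **Block:** it stands about 17 mm clear of the tray's side, in front of the rack without touching it.
- **Other things:** the left tray is shut, and the canister, offcut and turner stayed put to within 1–2 cm of camera scatter.

**Disagreements:** single camera readings of the lips differed by up to 9 mm. In the final side view the network mistook look-alikes for the block, so the block's final place rests on the wrist view and the side view taken just after the push.

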